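# Hold a curing unit's hood at its vent mark

### The job

In the dental lab, end the curing unit's cycle: with the hood still shut, press the round button on the control box fully down and let it come up again. Then lift the hood by its bar handle until the pointer on its side is level with the set tab on the arc scale, and keep holding it there: the hood has no stay and falls shut, so finish while still holding it in the gripper, not propped. Do not shift the set tab or disturb the other things on the bench.

Things in the scene. Friction and masses are not known exactly. Their poses are not given: they have to be found in the camera images.
- unit: White curing unit fixed to the bench, 200 mm (x) by 210 mm (y) by 91 mm high, an open chamber closed by the hood. Origin: centre of its underside, on the bench. Its z is up; the hood's hinge runs along its x at its +y side, the handle is on its -y side, the arc scale on its +x side.
- hood_hinge (a point): Point on the hood's hinge axis, half-way along it; 108 mm towards +y from the unit's centre and 100 mm above the bench. Axes are the hood's: x along the hinge (level), y from the handle towards the hinge, z up when shut.
- hood_handle (a point): Centre of the hood's handle: a level round steel bar 14 mm thick, 116 mm free between two end arms, parallel to the hinge and 255 mm from its axis, 100 mm above the bench when shut. 43 mm gap between bar and hood edge, free space below. Axes are the hood's: x along the bar, y from bar to hinge. It rises in a circle of 255 mm radius about the hinge; being round it can turn between the fingers.
- hood (a joint): Opening angle of the hood, rad: 0 shut, growing as the handle rises, stop at 1.2. A white slab 204 by 200 by 18 mm with a raised top, 0.5 kg (varies 30 percent), nearly frictionless: falls shut from any angle; 1.5 to 3 N upward at the bar holds it. A thin dark pointer on its +x side shows its angle on the arc scale.
- tab (a joint): Angle in rad of the set tab on the arc scale, measured about the hinge axis like the hood's angle: the hood must be brought to this value. Somewhere between 0.35 and 0.8; stiff, stays where it is set.
- tab_mark (a point): The set tab: a black clamp 20 by 26 by 14 mm with a thin black tongue and a small steel screw, on the aluminium arc rail (radius 185 mm about the hinge axis), 122 mm to the +x side of the unit's centre. The point is on the rail at the tab's centre. Its y axis points to the hinge axis, parallel to the hood's y when the hood is at the mark.
- button_top (a point): Centre of the top of the round white push button, 30 mm across, in a black collar 46 mm across on the control box; 58 mm above the bench at rest, pressed straight down.
- button (a joint): Travel of the button in m: 0 up, 0.006 fully down. Spring: starts to move at about 1.5 N, fully down at 5 N; comes up by itself.
- pod: Grey control box fixed to the bench, 90 (x) by 100 (y) by 40 mm high, with a black strip on top beside the button; the button is 15 mm towards -x from its centre. Origin: centre of its underside. It stands to the right or left of the unit: places vary.
- jar_mid (a point): Bystander: closed jar, 60 mm across, 85 mm high, standing; point at its centre.
- muffle_mid (a point): Bystander: plaster-white cylinder, 60 mm across, 55 mm high, standing; point at its centre.
- brush_grip (a point): Bystander: small hand brush 150 mm long lying on the bench; point on its handle.
Things that resemble listed ones, but are neither listed nor needed, are in the scene too. Leave any red or turquoise look-alike of the pod alone.

How it is judged (in metres and radians):
On the way, in this order (a step that is already met when the one before it is completed fails the run):
1. with the hood shut, the button is pressed fully down (value of joint button above 0.005 m and value of joint hood below 0.05 rad), for 0.05 s.
2. the button is let up again, hood still shut (value of joint button below 0.001 m and value of joint hood below 0.05 rad), for 0.1 s.
3. the hood is held at the set tab by the gripper (angle between the y axis of hood_handle and the y axis of tab_mark, either way round below 0.07 rad and value of joint hood above 0.25 rad and velocity of joint hood between -0.05 and 0.05 rad/s and contact force between hood and the fingers above 0.5 N and value of joint button below 0.001 m and distance of tab_mark from where it was at the start of the episode below 0.008 m and distance of each of jar_mid, muffle_mid, brush_grip from where it was at the start of the episode below 0.025 m and contact force between hood and jar below 0.1 N and contact force between hood and muffle below 0.1 N and contact force between hood and brush below 0.1 N), for 0.4 s.
At the end, for the whole second after the job is handed in: The hood stands still within 0.07 rad (4 degrees) of the set tab, carried by the gripper's fingers (contact over 0.5 N) and by nothing else; the button is up; the tab has moved less than 8 mm and no bystander more than 25 mm (all of step 3); the arm keeps its last pose, push and grip.
It fails at once if a bystander is disturbed (moved over 30 mm) (distance of any of jar_mid, muffle_mid, brush_grip from where it was at the start of the episode above 0.03 m).
It fails at once if the set tab is shifted along its scale (distance of tab_mark from where it was at the start of the episode above 0.01 m).
It also fails if it takes over 48 s, if anything falls off the work surface, if the arm or the gripper's body presses on something with over 40 N, if the wrist force passes 120 N, or if a joint passes its speed limit or range.

### The arm

A 6-joint arm with a two-finger parallel gripper is mounted at the origin on the work surface. World frame = base frame: x ahead of the robot, y to its left, z up, the work surface at z = 0. Lengths are in mm, angles in rad, forces in N, time in s.
With the tool pointing down it reaches from about 350 to 775 mm from the base axis. Payload 7.3 kg.
Tool frame: the origin (TCP) lies midway between the tips of the shut fingers; the grasp point (between the pads) lies 19 mm behind it; x points along the fingers, y is the direction in which the jaws open and shut, and the axes are right-handed (so a half turn about x gives the same grasp; the last joint's range is limited). The gripper opens to 92 mm and grips with 3 to 60 N. Pads are 19 mm wide; open, the fingers measure 130 mm over their backs; the gripper's body (75 mm by 190 mm) begins 47 mm behind the grasp point.
Start: joints at [-1.387, 0.342, 1.524, -0, 1.275, -0.146], TCP at [170.046, -496.718, 226.741] pointing down, gripper open.
Joint ranges: [-2.53, 2.53], [-0.77, 2.02], [0.04, 2.7], [-1, 4.14], [0.28, 2.66], [-3.11, 3.11]. Speed limits (rad/s): [2.57, 2.57, 3.14, 3.14, 3.14, 3.14].

### API

Orientations are given as [roll, pitch, yaw] about the fixed x, y, z axes, in that order (R = Rz(yaw) Ry(pitch) Rx(roll)).
In Python, from plant import get_obs, capture, close_job gives the robot as it stands. The module is installed in compiled form; this text tells all that it offers.
- The arm moves only by the tool send_rows, never from a script. Its argument "moves" is a list of rows, each a list of 4 numbers: the shift along the tool's x, y, z in mm, then the turn about the tool's x in degrees. In form: [[tx, ty, tz, yaw], ...]. A call has 1 to 8 rows; each row shifts and turns the commanded pose from where the row before left it, along the tool's axes as they then stand; what a row does not reach is not made up. A row lasts 1/8 s, in which the tool goes at most 62.5 mm and 10.7 degrees, less where a joint would pass 70% of its speed; a pose out of reach is approached as far as the arm can. A call with a gripper value outside its range is refused whole. "hand" is the opening, from 0 (shut) to 1 (fully open), set as the call begins (left out, the last holds). The fingers move at their own pace and stop on an object; the grip force is fixed at half the most. Time passes only in rows, so rows that do not move let the fingers close. It gives the time, the measured TCP pose, the force and the opening at its end, in the units of the state.
- get_obs(): the state, without advancing time (a new reading comes with each control period).
- capture(name): name is "side" or "top" or "wrist"; returns a dict with "image" (384x512x3 uint8, red, green, blue), "K" (3x3 intrinsics, pixels), "position" and "attitude" of the camera in the world; the wrist camera has in their place "mount" (4x4, takes a point from camera to tool coordinates, whose origin is the TCP and whose axes are the tool frame's). Camera axes: x right, y down, z forward; pixel columns grow to the right and rows downward; lengths in mm; the calibration is good to about 2 mm. The wrist camera is an equidistant fisheye: a pixel r from the principal point sees the ray r / f radians off the axis. A picture is of the moment at which its call begins: read the wrist's pose just before it. There is no depth.
- close_job(): hands the job in, once; it reports no verdict.
The state is a dict: "time": time; "joint_positions": joint angles; "dq": joint speeds; "tau": joint torques, N m; "tool_pos": TCP position; "tcp_rot": TCP orientation; "contact_force": force on the tool from outside, world axes, zero at the start; "moment": the same for the moment, N m; "grip_width": finger opening in mm.
Only numpy, scipy, OpenCV 4.12 (cv2) and the standard library are available. Lean on these libraries where they do the work, as an engineer would, in place of code of your own. Each camera call takes 0.05 s, during which the arm holds its last target. There are 200 camera calls.

## Working session

There is one attempt and no reset: what is moved stays moved. The work goes in short steps, Python scripts to look and compute and a tool call to move; the robot and the scene stay as the last step left them, time stands still between calls to the robot, and variables do not carry over. Pictures are saved under pics/ and viewed, about 8 in all and at most 12, crops included, and the job is handed in when it is done.

Besides the shell and the picture viewer there is one more tool, called as name(argument=value, ...) on one line, values as JSON. send_rows: Moves the arm, as the interface text tells. Its arguments: {"type":"object","properties":{"moves":{"type":"array","items":{"type":"array","items":{"type":"number"}}},"hand":{"type":"number"}},"required":["moves"]}

```bash
mkdir -p pics
cat > h.py <<'E'
import numpy as np, cv2
from plant import get_obs, capture
from scipy.spatial.transform import Rotation as R
def att(c):
    a=np.array(c["attitude"],float)
    return a if a.shape==(3,3) else (R.from_euler('xyz',a).as_matrix() if a.size==3 else R.from_quat(a).as_matrix())
def ray(c,uv):
    d=att(c)@np.linalg.solve(np.array(c["K"]),[uv[0],uv[1],1.]); return np.array(c["position"],float),d/np.linalg.norm(d)
def onz(c,uv,z):
    p,d=ray(c,uv); return p+d*(z-p[2])/d[2]
def proj(c,P):
    q=np.array(c["K"])@(att(c).T@(np.array(P,float)-c["position"])); return q[:2]/q[2]
E
python3 - <<'E'
from h import *
print(get_obs())
for n in ("top","side"):
    c=capture(n); np.save(n+".npy",c,allow_pickle=True)
    print(n,c["K"],c["position"],c["attitude"])
    cv2.imwrite(f"pics/{n}0.png",cv2.resize(c["image"][:,:,::-1],(768,576),interpolation=cv2.INTER_CUBIC))
E
```

```text
{'time': 0.0, 'joint_positions': array([-1.38700987e+00,  3.42722675e-01,  1.52501722e+00, -7.20931632e-06,
        1.27539052e+00, -1.46046006e-01]), 'dq': array([-0.00155265,  0.00014066, -0.00073648, -0.00064272,  0.0008052 ,
        0.00081015]), 'tau': array([ 6.68747853e-04, -4.31236446e+01, -2.44218725e+01,  7.16781802e-02,
        5.58944349e-02, -1.18532730e-04]), 'tool_pos': array([ 169.96059823, -496.29917762,  226.04491595]), 'tcp_rot': array([-1.71235933,  1.56925856,  1.75906789]), 'contact_force': array([0.06771771, 0.44713888, 0.18307262]), 'moment': array([-0.03709266,  0.02292425, -0.04145097]), 'grip_width': 91.68651495533416}
top [[496.91712502   0.         254.66770978]
 [  0.         496.91712502 194.4393893 ]
 [  0.           0.           1.        ]] [ 307.27993941   50.07289359 1510.68798221] [-2.98926653  0.01722212 -1.57188208]
side [[362.19714919   0.         251.63011643]
 [  0.         362.19714919 186.27340651]
 [  0.           0.           1.        ]] [ 400.83951059 -485.83692329  825.85093888] [-2.47154644 -0.01321169 -0.25552497]
```

View pics/top0.png

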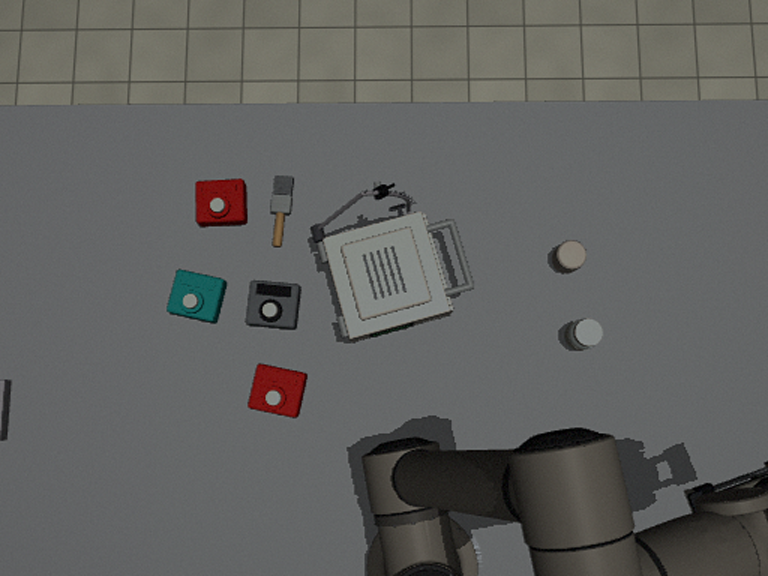

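View pics/side0.png

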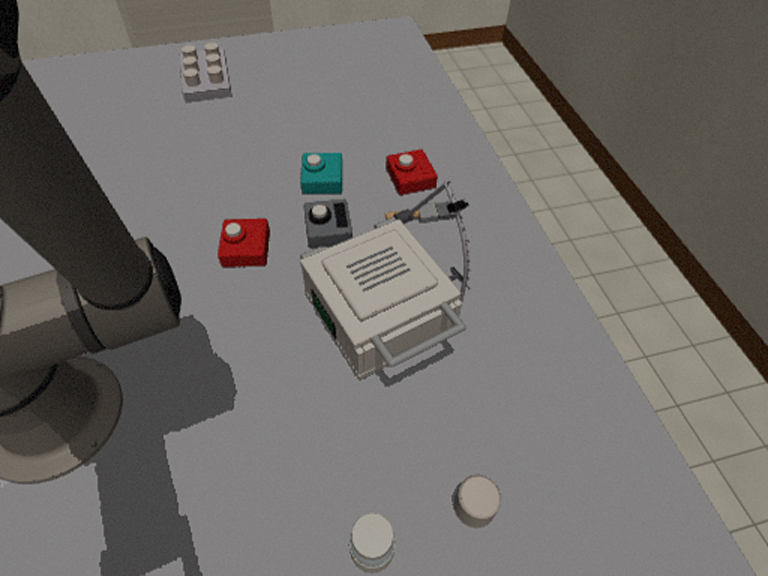

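The side and top views show the pod candidates (top picture, 768-px scale): grey box with black strip (273,305), button (270,310); red (221,203) and (277,390); turquoise (197,296). The description matches only the grey one. The unit is at (390,275), its bar at about (463,255), the tab at (383,190). The jar and muffle at (585,333) and (570,256) are well away.

Run:
```python
from h import *
for n,(x0,y0,w,h,s) in {"top":(155,112,175,125,4.5),"side":(195,110,130,145,4.1)}.items():
    c=np.load(n+".npy",allow_pickle=True).item()
    im=c["image"][y0:y0+h,x0:x0+w,::-1]
    im=np.clip(im.astype(float)*1.3,0,255).astype(np.uint8)
    cv2.imwrite(f"pics/{n}1.png",cv2.resize(im,None,fx=s,fy=s,interpolation=cv2.INTER_CUBIC))
```

```text
(no output)
```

View pics/top1.png

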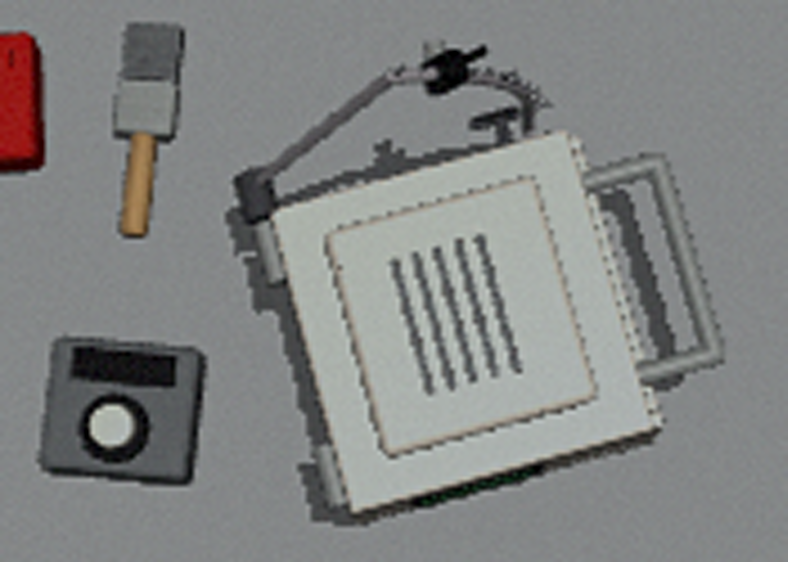

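View pics/side1.png

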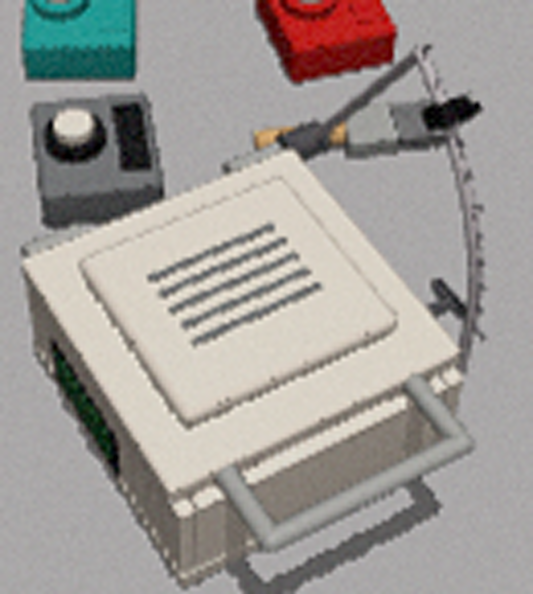

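The crops confirm the grey pod (white button in black collar at (112,426), strip beside it), the bar from (656,163) to (712,354), and the tab on the rail at (445,70) top and (447,112) side.

```bash
cat > m.py <<'E'
from h import *
T=np.load("top.npy",allow_pickle=True).item();S=np.load("side.npy",allow_pickle=True).item()
t=lambda u,v:(155+u/4.5-.4,112+v/4.5-.4)
s=lambda u,v:(195+u/4.1-.4,110+v/4.1-.4)
def tri(a,b):
    p,d=ray(T,a);q,e=ray(S,b)
    k=np.linalg.lstsq(np.c_[d,-e],q-p,rcond=None)[0]
    A=p+d*k[0];B=q+e*k[1];return (A+B)/2,np.linalg.norm(A-B)
print("button",onz(T,t(112,426),58),onz(S,s(75,127),58),tri(t(112,426),s(75,127)))
a,b=tri(t(656,163),s(458,440)),tri(t(712,354),s(275,535))
print("bar",a,b)
a=onz(T,t(656,163),100);b=onz(T,t(712,354),100);print(a,b,np.linalg.norm(a-b))
print(onz(S,s(458,440),100),onz(S,s(275,535),100))
x=(a-b)/np.linalg.norm(a-b); m=(a+b)/2; z=np.array([0,0,1.]);y=np.cross(z,x)
# hood left edge direction check
for (p,q) in (((270,208),(350,510)),((575,135),(655,425)),((270,208),(575,135)),((350,510),(655,425))):
    P,Q=onz(T,t(*p),109),onz(T,t(*q),109);d=Q-P;print("edge",np.linalg.norm(d),np.degrees(np.arctan2(d[1],d[0]))%90)
print("ang bar",np.degrees(np.arctan2(x[1],x[0]))%90,"x",x,"y",y,"mid",m)
H=m+255*y
print("hinge",H)
X=tri(t(445,70),s(447,112));print("tab",X)
def ang(P):
    r=P-H;return r@x,np.hypot(r@y,r[2]),np.arctan2(r[2],-(r@y))
print("tab ang",ang(X[0]))
for c,uv in((T,t(445,70)),(S,s(447,112))):
    p,d=ray(c,uv);k=(122-(p-H)@x)/(d@x);print("plane122",ang(p+d*k))
X=tri(t(497,120),s(447,297));print("ptr",X,ang(X[0]))
E
python3 m.py
```

```text
button [495.8185902  297.08154606  58.        ] [495.90711952 297.68007222  58.        ] (array([495.77478194, 296.96475229,  58.69473293]), np.float64(0.09194792275792171))
bar (array([657.96289385, -58.36367602, 106.48604764]), np.float64(2.06581328862706)) (array([535.79758131, -92.36157657, 105.33716987]), np.float64(2.499804458328404))
[660.64025142 -59.04049428 100.        ] [535.39560151 -92.82944635 100.        ] 129.7224560860083
[659.19143825 -54.50849132 100.        ] [538.07731294 -89.3868661  100.        ]
edge 201.57170422516128 15.113618271851692
edge 194.65833504448938 14.47074825052539
edge 201.820542447403 13.504574253490034
edge 199.56087335133617 15.474981399289334
ang bar 15.098017943670586 x [0.96548164 0.26047111 0.        ] y [-0.26047111  0.96548164  0.        ] mid [598.01792647 -75.93497032 100.        ]
hinge [531.59779354 170.2628484  100.        ]
tab (array([681.54163404,  74.89844442, 238.56705865]), np.float64(2.296588470279561))
tab ang (np.float64(119.92835322017277), np.float64(190.77616382963905), np.float64(0.8129720331568655))
plane122 (np.float64(122.00000000000001), np.float64(188.80476528302492), np.float64(0.7978693055214123))
plane122 (np.float64(122.00000000000007), np.float64(184.69911797216997), np.float64(0.8111741785571451))
ptr (array([687.27711012,  43.75777994, 107.28404563]), np.float64(1.1860514050877176)) (np.float64(117.35460666186087), np.float64(162.85126825964838), np.float64(0.04474313684422187))
```

```bash
cat > go.py <<'E'
import sys
from h import *
def go(*P,yawdir=None):
    o=get_obs();M=R.from_euler('xyz',o["tcp_rot"]).as_matrix();p=o["tool_pos"]
    print("t",round(o["time"],2),"p",p.round(1),"F",o["contact_force"].round(1),"w",round(o["grip_width"],1));print("axes (cols)",M.round(3).tolist())
    for q in P:
        print(q,"shift tool",(M.T@(np.array(q)-p)).round(1)); p=np.array(q)
    return M
E
python3 -c "
from go import *
go([440,-220,230],[440,60,230],[496,297,230],[496,297,75])"
```

```text
t 0.1 p [ 170.  -496.4  226.1] F [-0.8 -0.1  0.1] w 92.2
axes (cols) [[-0.0, 0.324, -0.946], [0.001, -0.946, -0.324], [-1.0, -0.001, -0.0]]
[440, -220, 230] shift tool [  -3.6 -174.  -345. ]
[440, 60, 230] shift tool [   0.4 -264.9  -90.7]
[496, 297, 230] shift tool [   0.3 -206.1 -129.7]
[496, 297, 75] shift tool [155.    0.2   0. ]
```

send_rows(moves=[[-1,-22,-43,0],[-1,-22,-43,0],[-1,-22,-43,0],[-1,-22,-43,0],[0,-22,-43,0],[0,-22,-43,0],[0,-22,-43,0],[0,-22,-43,0]], hand=0)

```text
time: 1.1
tool_pos: [439.3, -217.4, 230.5]
tcp_rot: [-0.569, 1.57, 2.903]
contact_force: [0.6, 0.3, -0.4]
grip_width: 16.2
```

send_rows(moves=[[0,-33,-11,0],[0,-33,-11,0],[0,-33,-11,0],[0,-33,-11,0],[0,-33,-11,0],[0,-33,-11,0],[0,-33,-11,0],[0,-33,-11,0]])

```text
time: 2.1
tool_pos: [435.9, 60.6, 230.4]
tcp_rot: [-0.276, 1.57, -3.088]
contact_force: [0.0, 0.4, 0.3]
grip_width: 0.8
```

send_rows(moves=[[0,-26,-16,0],[0,-26,-16,0],[0,-26,-16,0],[0,-26,-16,0],[0,-26,-16,0],[0,-26,-16,0],[0,-26,-16,0],[0,-26,-16,0]])

```text
time: 3.1
tool_pos: [490.0, 298.6, 230.2]
tcp_rot: [0.246, 1.57, -2.565]
contact_force: [0.3, -0.1, -0.3]
grip_width: 0.6
```

```bash
python3 -c "
from go import *
go([496,297,130],[496,297,75])"
```

```text
t 3.1 p [490.  298.6 230.2] F [ 0.3 -0.1 -0.3] w 0.6
axes (cols) [[-0.001, 0.324, -0.946], [-0.001, -0.946, -0.324], [-1.0, 0.0, 0.001]]
[496, 297, 130] shift tool [100.2   3.5  -5.3]
[496, 297, 75] shift tool [55. -0. -0.]
```

send_rows(moves=[[20,1.5,-2,0],[20,1,-2,0],[20,1,-1,0],[20,0,0,0],[20,0,0,0],[20,0,0,0],[20,0,0,0],[15,0,0,0]])

```text
time: 4.1
tool_pos: [495.4, 295.8, 74.4]
tcp_rot: [0.138, 1.569, -2.673]
contact_force: [-0.0, -0.4, 0.7]
grip_width: 0.3
```

```bash
python3 -c "
from go import *
go([496,297,60])
c=capture('side');cv2.imwrite('pics/s2.png',cv2.resize(c['image'][100:200,170:300,::-1],None,fx=5,fy=5,interpolation=cv2.INTER_CUBIC))"
```

```text
t 4.1 p [495.4 295.8  74.4] F [-0.  -0.4  0.7] w 0.3
axes (cols) [[-0.001, 0.324, -0.946], [-0.001, -0.946, -0.324], [-1.0, 0.0, 0.002]]
[496, 297, 60] shift tool [14.4 -0.9 -1. ]
```

View pics/s2.png

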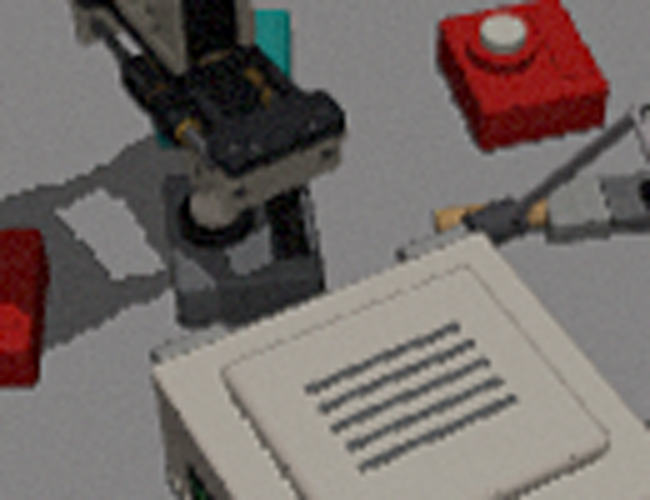

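The closed fingertips stand over the grey pod's button (215,210), and the rest is clear. Press.

send_rows(moves=[[8,-1,-1,0],[7,0,0,0],[3,0,0,0],[2,0,0,0],[1,0,0,0],[0,0,0,0]])

```text
time: 4.9
tool_pos: [497.0, 297.6, 56.2]
tcp_rot: [-3.07, 1.569, 0.401]
contact_force: [-2.5, -0.2, 10.6]
grip_width: 0.4
```

send_rows(moves=[[1,0,0,0],[1,0,0,0],[0,0,0,0]])

```text
time: 5.28
tool_pos: [497.1, 297.6, 55.9]
tcp_rot: [-3.113, 1.568, 0.359]
contact_force: [-5.9, -3.1, 23.1]
grip_width: 0.7
```

```bash
python3 -c "
from go import *
go()
c=capture('side');cv2.imwrite('pics/s3.png',cv2.resize(c['image'][125:170,195:245,::-1],None,fx=11,fy=11,interpolation=cv2.INTER_CUBIC))"
```

```text
t 5.28 p [497.1 297.6  55.9] F [-5.9 -3.1 23.1] w 0.7
axes (cols) [[0.003, 0.324, -0.946], [0.001, -0.946, -0.324], [-1.0, -0.0, -0.003]]
```

View pics/s3.png

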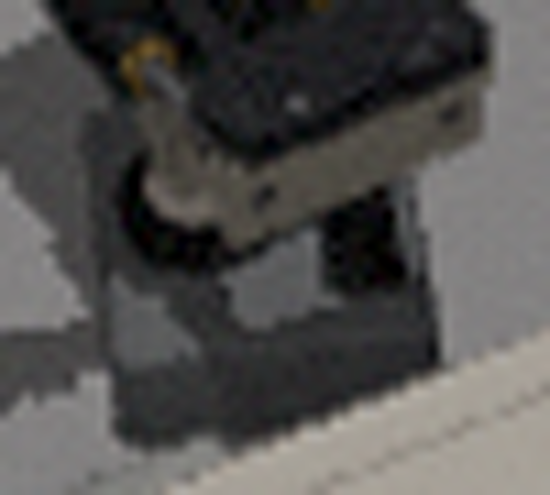

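send_rows(moves=[[-2,0,0,0],[0,0,0,0]])

```text
time: 5.58
tool_pos: [497.0, 297.6, 56.2]
tcp_rot: [-3.072, 1.569, 0.4]
contact_force: [-2.2, -1.0, 11.6]
grip_width: 0.5
```

send_rows(moves=[[-1,0,0,0],[0,0,0,0]])

```text
time: 5.82
tool_pos: [496.9, 297.6, 56.4]
tcp_rot: [-3.047, 1.569, 0.424]
contact_force: [0.9, 0.8, 4.0]
grip_width: 0.5
```

send_rows(moves=[[-1,0,0,0],[0,0,0,0]])

```text
time: 6.08
tool_pos: [496.9, 297.5, 56.9]
tcp_rot: [-3.045, 1.57, 0.427]
contact_force: [0.9, 1.0, 4.6]
grip_width: 0.1
```

send_rows(moves=[[-1,0,0,0],[0,0,0,0]])

```text
time: 6.32
tool_pos: [496.9, 297.5, 57.8]
tcp_rot: [-3.048, 1.57, 0.424]
contact_force: [2.4, 2.7, 3.7]
grip_width: 0.2
```

send_rows(moves=[[-1,0,0,0],[0,0,0,0]])

```text
time: 6.58
tool_pos: [496.7, 297.3, 58.7]
tcp_rot: [2.739, 1.57, -0.073]
contact_force: [1.9, 0.6, 3.5]
grip_width: 0.2
```

The force falls along the spring line (4.6, 3.7, 3.5 N, about 0.6 N/mm) above a stiff stop at 56.3. So the button was fully down, and it touches about 4 mm higher than the TCP reading suggests. Now I'll rise and watch for the release.

send_rows(moves=[[-2,0,0,0],[0,0,0,0]])

```text
time: 6.82
tool_pos: [496.3, 297.0, 60.6]
tcp_rot: [0.433, 1.57, -2.379]
contact_force: [1.2, 0.5, 2.0]
grip_width: 0.3
```

send_rows(moves=[[-2,0,0,0],[0,0,0,0]])

```text
time: 7.08
tool_pos: [495.8, 296.9, 62.3]
tcp_rot: [0.183, 1.569, -2.629]
contact_force: [0.6, -0.5, 1.6]
grip_width: 0.4
```

send_rows(moves=[[-10,0,0,0],[-20,0,0,0],[-30,0,0,0],[-40,0,0,0],[-40,0,0,0],[-40,0,0,0]])

```text
time: 7.82
tool_pos: [496.0, 297.1, 244.4]
tcp_rot: [0.371, 1.57, -2.441]
contact_force: [0.6, -0.6, -0.4]
grip_width: 0.4
```

```bash
python3 -c "
from go import *
go([470,150,245],[590,-75,245],[597.5,-75,140],[597.5,-75,81])
c=capture('side');cv2.imwrite('pics/s4.png',cv2.resize(c['image'][120:180,190:250,::-1],None,fx=8,fy=8,interpolation=cv2.INTER_CUBIC))"
```

```text
t 7.83 p [496.  297.1 244.4] F [ 0.6 -0.6 -0.4] w 0.4
axes (cols) [[-0.0, 0.324, -0.946], [-0.0, -0.946, -0.324], [-1.0, 0.0, 0.001]]
[470, 150, 245] shift tool [ -0.5 130.7  72.2]
[590, -75, 245] shift tool [  0.  251.7 -40.6]
[597.5, -75, 140] shift tool [105.    2.4  -7.1]
[597.5, -75, 81] shift tool [59. -0. -0.]
```

View pics/s4.png

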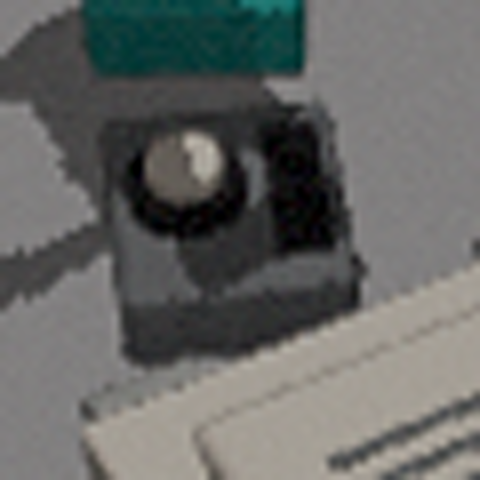

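The button is up again at (185,165), and contact ended at reading 62.3, exactly 6 mm above the stop. On to the bar.

send_rows(moves=[[0,22,12,0],[0,22,12,0],[0,22,12,0],[0,22,12,0],[0,22,12,0],[0,21,12,0],[0,0,0,0]], hand=0.45)

```text
time: 8.75
tool_pos: [470.4, 149.0, 243.0]
tcp_rot: [0.577, 1.57, -2.237]
contact_force: [0.6, 0.8, -0.2]
grip_width: 41.7
```

send_rows(moves=[[0,36,-6,0],[0,36,-6,0],[0,36,-6,0],[0,36,-6,0],[0,36,-6,0],[0,36,-6,0],[0,36,-6,0],[0,0,0,3.9]])

```text
time: 9.75
tool_pos: [593.2, -76.2, 242.0]
tcp_rot: [0.063, 1.57, -2.82]
contact_force: [0.0, 0.1, -0.2]
grip_width: 41.3
```

```bash
python3 -c "
from go import *
go([597.5,-75,150],[597.5,-75,84])"
```

```text
t 9.75 p [593.2 -76.2 242. ] F [ 0.   0.1 -0.2] w 41.3
axes (cols) [[-0.0, 0.255, -0.967], [-0.0, -0.967, -0.255], [-1.0, 0.0, 0.0]]
[597.5, -75, 150] shift tool [92.  -0.1 -4.5]
[597.5, -75, 84] shift tool [66. -0. -0.]
```

send_rows(moves=[[25,0,-2,0],[25,0,-2,0],[25,0,0,0],[20,0,0,0],[13,0,0,0],[0,0,0,0]])

```text
time: 10.5
tool_pos: [595.7, -73.2, 133.9]
tcp_rot: [-0.54, 1.569, 2.864]
contact_force: [0.2, 0.5, 0.4]
grip_width: 41.1
```

```bash
python3 -c "
from go import *
go([597.5,-75,84])
c=capture('side');cv2.imwrite('pics/s5.png',cv2.resize(c['image'][160:270,210:340,::-1],None,fx=5,fy=5,interpolation=cv2.INTER_CUBIC))"
```

```text
t 10.5 p [595.7 -73.2 133.9] F [0.2 0.5 0.4] w 41.1
axes (cols) [[-0.002, 0.259, -0.966], [0.0, -0.966, -0.259], [-1.0, -0.001, 0.002]]
[597.5, -75, 84] shift tool [49.9  2.3 -1.3]
```

View pics/s5.png

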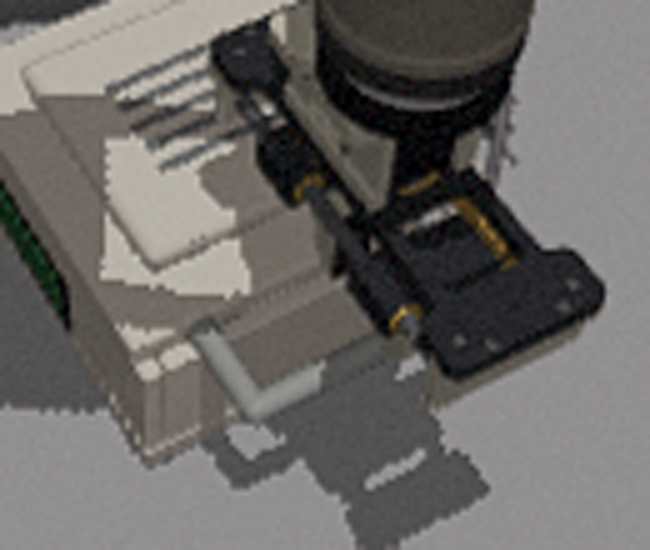

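The gripper stands above the bar (bar end at (260,400), running under it). I'll go down in small steps and check the force.

send_rows(moves=[[10,1,-1,0],[10,1,0,0],[10,0,0,0],[0,0,0,0]])

```text
time: 11.05
tool_pos: [596.8, -75.3, 103.5]
tcp_rot: [-0.483, 1.569, 2.921]
contact_force: [0.1, -0.1, 0.4]
grip_width: 41.7
```

send_rows(moves=[[8,0,0,0],[7,0,0,0],[4,0,0,0],[0,0,0,0]])

```text
time: 11.55
tool_pos: [597.3, -75.4, 85.3]
tcp_rot: [-0.398, 1.57, 3.005]
contact_force: [-0.3, 0.8, 0.1]
grip_width: 41.4
```

send_rows(moves=[[0,0,0,0],[0,0,0,0],[0,0,0,0],[0,0,0,0],[0,0,0,0],[0,0,0,0]], hand=0)

```text
time: 12.3
tool_pos: [597.6, -75.5, 85.9]
tcp_rot: [2.231, 1.57, -0.649]
contact_force: [-0.2, 0.8, 0.5]
grip_width: 13.7
```

Gripped: width 13.7 mm, against the 14 mm bar. I'll lift along the 255 mm arc to 0.7 rad, in two calls.

send_rows(moves=[[-12.7,-0.3,0,0],[-12.7,-1,0,0],[-12.7,-1.6,0,0],[-12.5,-2.2,0,0],[-12.4,-2.9,0,0],[-12.3,-3.5,0,0],[-12.1,-4.1,0,0],[-11.9,-4.7,0,0]])

```text
time: 13.3
tool_pos: [592.3, -56.6, 186.2]
tcp_rot: [1.747, 1.569, -1.134]
contact_force: [0.9, -6.2, 0.1]
grip_width: 13.2
```

send_rows(moves=[[-11.6,-5.2,0,0],[-11.3,-5.8,0,0],[-11,-6.4,0,0],[-10.7,-6.9,0,0],[-10.4,-7.4,0,0],[-9.9,-8,0,0],[0,0,0,0]])

```text
time: 14.18
tool_pos: [582.0, -19.1, 252.6]
tcp_rot: [1.868, 1.566, -1.012]
contact_force: [0.9, -10.0, 4.9]
grip_width: 12.9
```

```bash
python3 -c "
from go import *
go()
c=capture('side');np.save('side6.npy',c);cv2.imwrite('pics/s6.png',cv2.resize(c['image'][90:210,230:360,::-1],None,fx=5,fy=5,interpolation=cv2.INTER_CUBIC))
c=capture('top');np.save('top6.npy',c);cv2.imwrite('pics/t6.png',cv2.resize(c['image'][112:200,200:320,::-1],None,fx=6,fy=6,interpolation=cv2.INTER_CUBIC))"
```

```text
t 14.18 p [582.  -19.1 252.6] F [  0.9 -10.    4.9] w 12.9
axes (cols) [[0.003, 0.258, -0.966], [-0.004, -0.966, -0.258], [-1.0, 0.005, -0.002]]
```

View pics/s6.png

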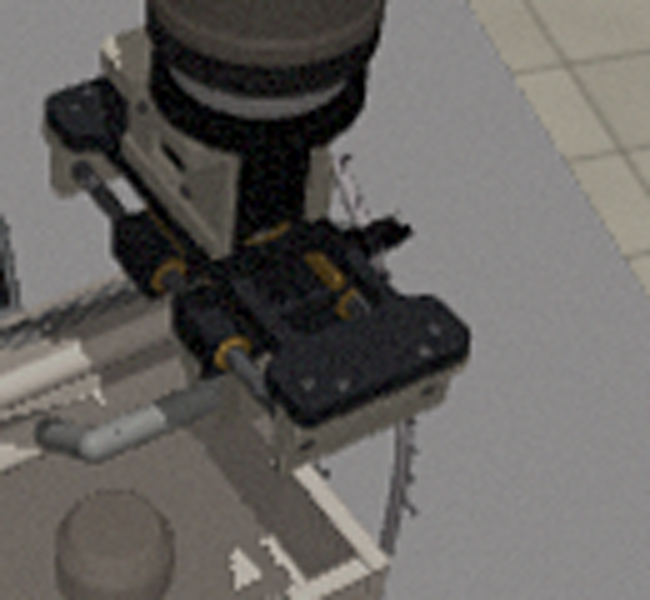

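View pics/t6.png

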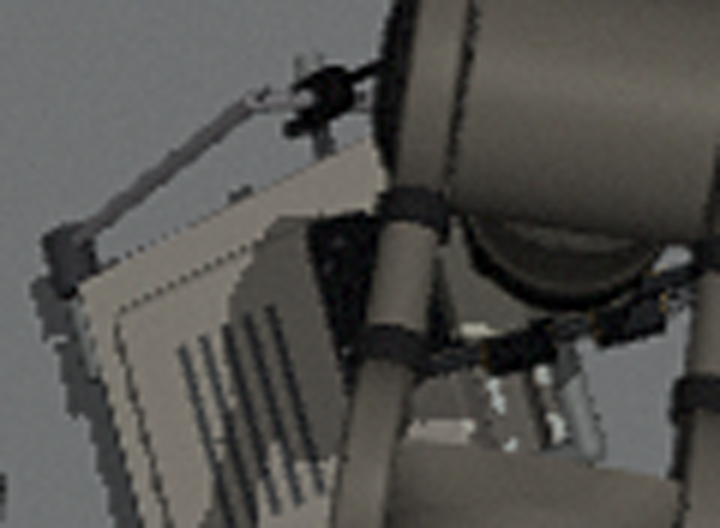

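The hood is up at about 0.705 rad, worked out from the gripper's measured arc. The tab (black clamp at (330,95) in the top crop) is still a little above the pointer (295,130). The bar pushes outward with about 10 N because my arc is about 3 mm tight. I'll raise to about 0.78 and relieve that.

send_rows(moves=[[-5,-3,0,0],[-6,-4,0,0],[-5,-4,0,0],[0,0,0,0],[0,0,0,0]])

```text
time: 14.9
tool_pos: [578.8, -7.5, 266.7]
tcp_rot: [1.355, 1.569, -1.525]
contact_force: [-0.7, -7.2, 2.0]
grip_width: 13.1
```

```bash
python3 -c "
from go import *
go()
p=get_obs()['tool_pos']-np.array([597.6,-75.5,85.9]);u=p@np.array([-.26,.966,0]);print(u,p[2],np.arctan2(p[2],255-u),np.hypot(p[2],255-u))
a=capture('wrist');b=capture('top')
cv2.imwrite('pics/w7.png',np.clip(cv2.resize(a['image'][:,:,::-1],(768,576))*1.4,0,255))
cv2.imwrite('pics/t7.png',cv2.resize(b['image'][115:150,225:275,::-1],None,fx=14,fy=14,interpolation=cv2.INTER_CUBIC))"
```

```text
t 14.9 p [578.8  -7.5 266.7] F [-0.7 -7.2  2. ] w 13.1
axes (cols) [[0.0, 0.259, -0.966], [-0.002, -0.966, -0.259], [-1.0, 0.002, 0.0]]
70.55941711913775 180.79495028614443 0.7754169014533991 258.2733874451676[ WARN:0@2.402] global loadsave.cpp:1063 imwrite_ Unsupported depth image for selected encoder is fallbacked to CV_8U.
```

View pics/w7.png

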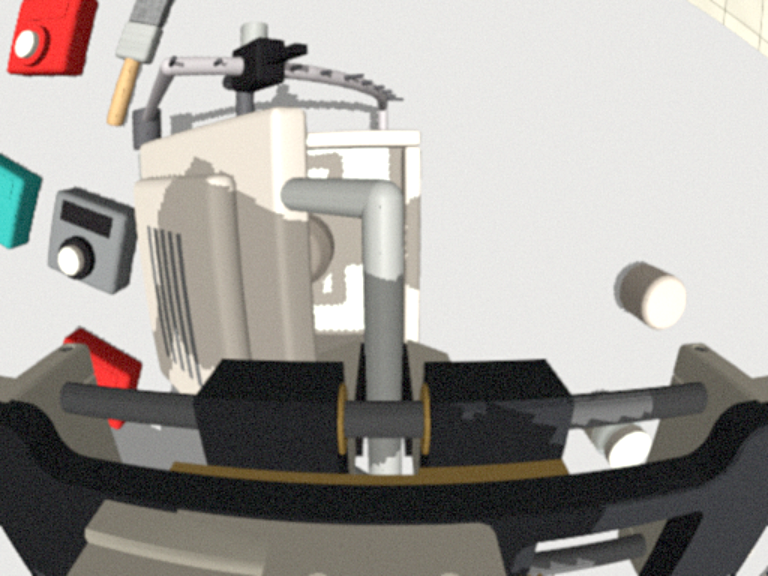

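The wrist view shows the pointer's stem (245,98) running out to the clamp (262,63), its end hidden under it, so they nearly line up. I'll put numbers on both with rays.

```bash
cat > w.py <<'E'
from h import *
o=get_obs();M=R.from_euler('xyz',o["tcp_rot"]).as_matrix();c=capture('wrist')
K=np.array(c["K"]);G=np.array(c["mount"])
x=np.array([.9655,.2605,0]);y=np.array([-.2605,.9655,0])
def rayw(u,v):
    q=(np.array([u/1.5-.2,v/1.5-.2])-K[:2,2])/[K[0,0],K[1,1]];th=np.linalg.norm(q)
    d=np.r_[np.sin(th)*q/th,np.cos(th)];return M@G[:3,3]+o["tool_pos"],M@G[:3,:3]@d
print("cam",M@G[:3,3]+o["tool_pos"])
for name,H in (("z100",np.array([531.6,170.3,100])),("z104",np.array([531.2,170.7,104]))):
  for n,uv,px in (("clamp",(262,63),122),("clampL",(240,66),122),("clampR",(283,62),122),("tongue tip",(303,50),122),("stem out",(244,100),117),("railend",(168,66),122)):
    p,d=rayw(*uv);k=(px-(p-H)@x)/(d@x);r=p+k*d-H
    print(name,n,"r",np.hypot(r@y,r[2]).round(1),"a",np.arctan2(r[2],-(r@y)).round(3))
# independent hood angle: hidden bar far end corner in this view (hood frame x=+62,r=255)
  p,d=rayw(383,196);k=(62-(p-H)@x)/(d@x);r=p+k*d-H
  print("bar corner r",np.hypot(r@y,r[2]),"a",np.arctan2(r[2],-(r@y)))
# old top/side measures of bar corner vs tab
E
python3 w.py
```

```text
cam [654.0300912   13.71832613 424.14654622]
z100 clamp r 183.1 a 0.782
z100 clampL r 174.4 a 0.819
z100 clampR r 188.6 a 0.741
z100 tongue tip r 211.3 a 0.771
z100 stem out r 108.8 a 0.477
z100 railend r 173.7 a 1.009
bar corner r 234.18841629863195 a 0.6743579761443185
z104 clamp r 181.7 a 0.768
z104 clampL r 173.0 a 0.804
z104 clampR r 187.3 a 0.728
z104 tongue tip r 209.8 a 0.759
z104 stem out r 108.9 a 0.455
z104 railend r 171.8 a 0.995
bar corner r 230.11719311108968 a 0.6484071097509589
```

View pics/t7.png

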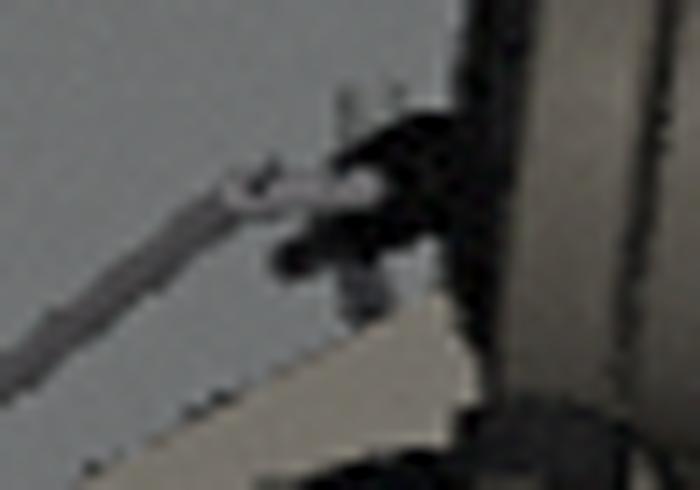

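```bash
cat >> m.py <<'E'
print("----")
s7=lambda u,v:(225+u/14-.4,115+v/14-.4)
for hz in (100,104):
    H[2]=hz
    for n,uv,px in (("shut inner",t(472,126),117.4),("now inner",s7(283,257),117.4),("now inner",s7(283,257),114),("tab",t(445,70),122)):
        p,d=ray(T,uv);k=(px-(p-H)@x)/(d@x);print(hz,n,px,ang(p+d*k))
    # pointer: given r from z=hz plane when shut
    q=onz(T,t(472,126),hz);r0=np.hypot((q-H)@y,0);print("shut x,r",(q-H)@x,r0)
    p,d=ray(T,s7(283,257))
    for a in (.70,.74,.78,.82):
        P=H+((q-H)@x)*x-r0*np.cos(a)*y+np.array([0,0,r0*np.sin(a)]);print(a,((proj(T,P)-[225-.4,115-.4])*14).round(0))
    for a in (.74,.78,.82):
        P=H+122*x-185*np.cos(a)*y+np.array([0,0,185*np.sin(a)]);print("tab",a,(proj(T,P)+.4-[155,112])*4.5, (proj(S,P)+.4-[195,110])*4.1)
E
python3 m.py | sed -n '/----/,$p'
```

```text
----
100 shut inner 117.4 (np.float64(117.39999999999998), np.float64(146.50058935006362), np.float64(0.07494182171241662))
100 now inner 117.4 (np.float64(117.40000000000006), np.float64(159.37383599746227), np.float64(0.8419399677383029))
100 now inner 114 (np.float64(114.0000000000001), np.float64(168.24920222884924), np.float64(0.8915603235697986))
100 tab 122 (np.float64(122.00000000000001), np.float64(188.80476528302492), np.float64(0.7978693055214123))
shut x,r 120.26248298486304 146.7827244801409
0.7 [314. 269.]
0.74 [294. 268.]
0.78 [273. 268.]
0.82 [251. 268.]
tab 0.74 [453.11901639  72.92843845] [454.40211966 133.7180924 ]
tab 0.78 [444.66010196  72.57384325] [450.491327   121.48271116]
tab 0.82 [435.7953272  72.4088918] [446.31033587 109.24532206]
104 shut inner 117.4 (np.float64(117.39999999999998), np.float64(146.25550486531625), np.float64(0.04766580673702976))
104 now inner 117.4 (np.float64(117.40000000000006), np.float64(156.41277893608702), np.float64(0.8249068532404585))
104 now inner 114 (np.float64(114.0000000000001), np.float64(165.15610745467126), np.float64(0.8763450699223545))
104 tab 122 (np.float64(122.00000000000001), np.float64(185.96225978204467), np.float64(0.7828499172567461))
shut x,r 119.21861426647236 146.5298837357081
0.7 [314. 269.]
0.74 [294. 268.]
0.78 [273. 268.]
0.82 [251. 267.]
tab 0.74 [453.01112425  71.00905855] [455.31007717 128.70068528]
tab 0.78 [444.52641775  70.6455159 ] [451.38639034 116.41121748]
tab 0.82 [435.63444148  70.47240985] [447.19117035 104.12121536]
```

Everything agrees: tab about 0.785 rad, hood 0.775 from the gripper's arc and about 0.76 from the pointer end. A small nudge up, then settle.

send_rows(moves=[[-1.5,0,0,0],[-1.5,-0.5,0,0],[0,0,0,0],[0,0,0,0],[0,0,0,0],[0,0,0,0],[0,0,0,0],[0,0,0,0]])

```text
time: 16.05
tool_pos: [578.4, -6.1, 268.4]
tcp_rot: [-0.525, 1.569, 2.879]
contact_force: [-4.8, 0.6, -3.3]
grip_width: 13.0
```

```bash
python3 -c "
from go import *
go()
o=get_obs();p=o['tool_pos']-np.array([597.6,-75.5,85.9]);u=p@np.array([-.26,.966,0]);print(np.arctan2(p[2],255-u),abs(o['dq']).max())
from plant import close_job
print(close_job())"
```

```text
t 16.05 p [578.4  -6.1 268.4] F [-4.8  0.6 -3.3] w 13.0
axes (cols) [[-0.002, 0.259, -0.966], [0.001, -0.966, -0.259], [-1.0, -0.001, 0.002]]
0.7842452469148943 0.001323975259070871
the job is handed in; nothing more can be done
None
```

I pressed the grey control box's button fully down with the hood shut and let it come up. Then I gripped the bar, lifted the hood to about 0.784 rad, and handed the job in at 16 s, still holding it.

**Button:** there was a hard stop at a TCP height reading of 56.3 mm. The force then fell along the spring line and contact ended at about 62.3 mm, which matches the 6 mm travel. The picture afterwards shows the button up. Contact came about 4 mm higher than the nominal 58 mm, so the TCP height reading is off from the stated heights.

**Hood:** the gripper's own arc gives 0.784 rad. The tab measured 0.77–0.81 across the top, side and wrist views, best estimate about 0.785. Just before a last upward nudge, the pointer in the top view gave about 0.76 against 0.775 from the arc, a difference of 0.015 that is inside the 0.07 tolerance. One wrist-view check, of the bar corner, gave 0.65–0.67 rad. I discarded it because the camera was nearly in the plane I was measuring on.

**Hold:** the grip width was 13 mm on the 14 mm bar, the arm was still, and about 5 N showed at the wrist. The lift path stayed clear of the tab and bystanders. I did not take a picture after the last nudge.

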